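# Find the stiff interlock switch by feel and reject it

### The arm

A 6-joint arm with a two-finger parallel gripper is mounted at the origin on a cart in front of the work surface, level with it; the furniture and walls round the work are solid. World frame = base frame: x ahead of the robot, y to its left, z up, the work surface at z = 0. Lengths are in m, angles in degrees, forces in N, time in s.
With the tool pointing down it reaches from about 0.3 to 0.75 m from the base axis. Payload 8.5 kg.
Tool frame: the origin (TCP) lies between the finger pads; the fingertips stand ahead of it and the grasp point (between the pads) lies 8 mm behind it (env.tcp_to_tips is the z of the fingertips in the tool frame, in m); z points along the fingers, x is the direction in which the jaws open and shut, and the axes are right-handed (so a half turn about z gives the same grasp; the last joint's range is limited). The gripper opens to 85 mm and grips with 20 to 120 N. Pads are 22 mm wide; open, the fingers measure 114 mm over their backs; the gripper's body (76 mm by 85 mm) begins 54 mm behind the grasp point. The pads swing forward as they close: fully open they stand 13 mm farther back than shut.
Start: joints at [62.149, 21.807, 74.336, -0, 83.858, -12.336], TCP at [0.147, 0.53, 0.242] pointing down, gripper open.
Joint ranges: [-178.18, 178.18], [-50.72, 133.34], [12.68, 142.11], [-81.47, 261.47], [9.98, 163.14], [-165.26, 165.26]. Speed limits (degrees/s): [136.94, 136.94, 180, 180, 180, 180].

### API

Orientations are given as a 3x3 rotation matrix whose columns are the frame's x, y, z axes.
In Python, from rig import observe, viewer, env gives the robot as it stands.
- The arm moves only by the tool jog_arm, never from a script. Its arguments are lists of equal length, an entry for each row: "dr": the turn, a rotation vector about the tool's x, y, z in rad, a list of three; "slide": the shift along the tool's x, y, z in m, a list of three; "gripper": the opening, from -1 (shut) to 1 (fully open), so that 0 is half open. In form: {"dr": [[rx, ry, rz], ...], "slide": [[dx, dy, dz], ...], "gripper": [gripper, ...]}. A call has exactly 10 rows; each row shifts and turns the commanded pose from where the row before left it, along the tool's axes as they then stand; what a row does not reach is not made up. A row lasts 1/10 s, in which the tool goes at most 50 mm and 8.59 degrees, less where a joint would pass 70% of its speed; a pose out of reach is approached as far as the arm can. A call is refused whole if a number of a shift passes 0.05 or a number of a turn 0.15, either way. A call with a gripper value outside its range is refused whole. The fingers move at their own pace and stop on an object; "force" is the grip in N (left out, the last holds). Time passes only in rows, so rows that do not move let the fingers close, or fill a call up. It gives the time, the measured TCP pose, the force and the opening at its end, in the units of the state.
- observe(): the state, without advancing time (a new reading comes with each control period).
- viewer.get_image(name): name is "scene" or "top"; returns a dict with "pixels" (384x512x3 uint8, blue, green, red), "camera_matrix" (3x3 intrinsics, pixels), "R" (3x3) and "t" (3): a world point X has camera coordinates R X + t. Camera axes: x right, y down, z forward; pixel columns grow to the right and rows downward; lengths in m; the calibration is good to about 2 mm. A picture is of the moment at which its call begins. There is no depth.
- env.close_job(): hands the job in, once; it reports no verdict.
The state is a dict: "time_s": time; "q": joint angles; "qvel": joint speeds; "joint_efforts": joint torques, N m; "position": TCP position; "tool_rot": TCP orientation; "ft_force": force on the tool from outside, world axes, zero at the start; "wrist_torque": the same for the moment, N m; "grip_width": finger opening in m.
Only numpy, scipy, OpenCV 4.12 (cv2) and the standard library are available. Lean on these libraries where they do the work, as an engineer would, in place of code of your own. Each camera call takes 0.05 s, during which the arm holds its last target.

### The job

Three look-alike latching push-switches stand on the bench: press the key of each one straight down where it stands until it clicks and stays down, never pushing with more than 25 N. One of them is clearly stiffer and needs more than twice the force of the other two: when all three are latched, lift that one over and set it down gently, upright, on the floor of the steel tray; leave the two good ones where they stand and do not disturb the other things.

Things in the scene. Friction and masses are not known exactly. Their poses are not given: they have to be found in the camera images.
- switch_a: Loose push-switch in a plain grey enclosure with a white lid, one of three that look exactly alike (which of them is stiff is not told). Enclosure 56 mm (x) x 44 mm (y) x 34 mm high, a black cable plug sticks out 10 mm more at +x; 0.19 kg in all. Origin: centre of its underside; z up. To carry it, grip the enclosure across its 44 mm width (its y axis) with the fingers on either side of the key.
- switch_a_mid (a point): Centre of the enclosure of switch_a, 17 mm above its underside; axes as the body's.
- key_a_top (a point): Centre of the flat top of the black mushroom key of switch_a: key 30 mm across, its top 53 mm above the bench at rest. Its push-back grows from 1 to 4 N to a peak at about a quarter of the travel, then falls; past about 0.75 of the travel the key snaps (clicks) on to its stop by itself and stays there. Peak: 3.5 to 5 N for the two good switches, 9.5 to 12 N for the stiff one.
- key_a (a joint): Travel of that key in m: 0 at rest (up), growing as it is pressed down to a hard stop at 4 to 8 mm (the travel differs from switch to switch and is not told). After the click it stays latched at its stop, even when let go; let go before the click, it springs back to 0.
- switch_b: Loose push-switch in a plain grey enclosure with a white lid, one of three that look exactly alike (which of them is stiff is not told). Enclosure 56 mm (x) x 44 mm (y) x 34 mm high, a black cable plug sticks out 10 mm more at +x; 0.19 kg in all. Origin: centre of its underside; z up. To carry it, grip the enclosure across its 44 mm width (its y axis) with the fingers on either side of the key.
- switch_b_mid (a point): Centre of the enclosure of switch_b, 17 mm above its underside; axes as the body's.
- key_b_top (a point): Centre of the flat top of the black mushroom key of switch_b: key 30 mm across, its top 53 mm above the bench at rest. Its push-back grows from 1 to 4 N to a peak at about a quarter of the travel, then falls; past about 0.75 of the travel the key snaps (clicks) on to its stop by itself and stays there. Peak: 3.5 to 5 N for the two good switches, 9.5 to 12 N for the stiff one.
- key_b (a joint): Travel of that key in m: 0 at rest (up), growing as it is pressed down to a hard stop at 4 to 8 mm (the travel differs from switch to switch and is not told). After the click it stays latched at its stop, even when let go; let go before the click, it springs back to 0.
- switch_c: Loose push-switch in a plain grey enclosure with a white lid, one of three that look exactly alike (which of them is stiff is not told). Enclosure 56 mm (x) x 44 mm (y) x 34 mm high, a black cable plug sticks out 10 mm more at +x; 0.19 kg in all. Origin: centre of its underside; z up. To carry it, grip the enclosure across its 44 mm width (its y axis) with the fingers on either side of the key.
- switch_c_mid (a point): Centre of the enclosure of switch_c, 17 mm above its underside; axes as the body's.
- key_c_top (a point): Centre of the flat top of the black mushroom key of switch_c: key 30 mm across, its top 53 mm above the bench at rest. Its push-back grows from 1 to 4 N to a peak at about a quarter of the travel, then falls; past about 0.75 of the travel the key snaps (clicks) on to its stop by itself and stays there. Peak: 3.5 to 5 N for the two good switches, 9.5 to 12 N for the stiff one.
- key_c (a joint): Travel of that key in m: 0 at rest (up), growing as it is pressed down to a hard stop at 4 to 8 mm (the travel differs from switch to switch and is not told). After the click it stays latched at its stop, even when let go; let go before the click, it springs back to 0.
- tray: Shallow square steel reject tray with a rolled rim, fixed to the bench, 160 x 160 mm outside, rim 20 mm above the bench, clear floor 154 x 154 mm at 3 mm above the bench. Origin: centre of its underside; x and y along its sides.
- beaker_50: Bystander: small clear beaker, 57 mm wide, 60 mm high; origin at the centre of its underside.
- dropper_white: Bystander: small white dropper bottle with a green pointed cap, 31 mm wide, 96 mm high; origin at the centre of its underside.
- tape_white: Bystander: roll of white tape lying flat, 65 mm wide, 19 mm high; origin at the centre of its underside.
Things that resemble listed ones, but are neither listed nor needed, are in the scene too. Leave any yellow look-alike of the switch_c alone.

How it is judged (in metres and radians):
On the way, in this order (a step that is already met when the one before it is completed fails the run):
1. all three keys stay latched down with nothing touching them, while all three switches still stand upright where they were on the bench (value of joint each of key_a, key_b, key_c above 0.0032 m and contact force between anything else and key_a below 0.3 N and contact force between anything else and key_b below 0.3 N and contact force between anything else and key_c below 0.3 N and height (world z) of each of switch_a_mid, switch_b_mid, switch_c_mid below 0.02 m and angle between each of switch_a_mid, switch_b_mid, switch_c_mid's own z axis and vertical below 0.1 rad and distance of each of switch_a_mid, switch_b_mid, switch_c_mid from where it was at the start of the episode below 0.03 m), for 0.2 s.
2. the stiff switch stands upright in the tray, the other two where they were (((x of switch_a_mid in the frame of tray between -0.06 and 0.06 m and y of switch_a_mid in the frame of tray between -0.06 and 0.06 m and z of switch_a_mid in the frame of tray below 0.024 m and angle between each of switch_a_mid, switch_b_mid, switch_c_mid's own z axis and vertical below 0.1 rad and linear speed of switch_a below 0.02 m/s and value of joint key_a above 0.0068 m and height (world z) of each of switch_b_mid, switch_c_mid below 0.02 m and distance of each of switch_b_mid, switch_c_mid from where it was at the start of the episode below 0.03 m) or (x of switch_b_mid in the frame of tray between -0.06 and 0.06 m and y of switch_b_mid in the frame of tray between -0.06 and 0.06 m and z of switch_b_mid in the frame of tray below 0.024 m and angle between each of switch_b_mid, switch_a_mid, switch_c_mid's own z axis and vertical below 0.1 rad and linear speed of switch_b below 0.02 m/s and value of joint key_b above 0.0068 m and height (world z) of each of switch_a_mid, switch_c_mid below 0.02 m and distance of each of switch_a_mid, switch_c_mid from where it was at the start of the episode below 0.03 m) or (x of switch_c_mid in the frame of tray between -0.06 and 0.06 m and y of switch_c_mid in the frame of tray between -0.06 and 0.06 m and z of switch_c_mid in the frame of tray below 0.024 m and angle between each of switch_c_mid, switch_a_mid, switch_b_mid's own z axis and vertical below 0.1 rad and linear speed of switch_c below 0.02 m/s and value of joint key_c above 0.0068 m and height (world z) of each of switch_a_mid, switch_b_mid below 0.02 m and distance of each of switch_a_mid, switch_b_mid from where it was at the start of the episode below 0.03 m))), for 0.2 s.
At the end, for the whole second after the job is handed in: All keys latched down, untouched; the stiff switch (known to the judge by its latched travel, over 6.8 mm) at rest on the tray floor, upright within 0.1 rad, its centre within 60 mm of the tray's along each side; the two others upright on the bench within 30 mm of where they were (value of joint each of key_a, key_b, key_c above 0.0032 m and contact force between anything else and key_a below 0.3 N and contact force between anything else and key_b below 0.3 N and contact force between anything else and key_c below 0.3 N and ((x of switch_a_mid in the frame of tray between -0.06 and 0.06 m and y of switch_a_mid in the frame of tray between -0.06 and 0.06 m and z of switch_a_mid in the frame of tray below 0.024 m and angle between each of switch_a_mid, switch_b_mid, switch_c_mid's own z axis and vertical below 0.1 rad and linear speed of switch_a below 0.02 m/s and value of joint key_a above 0.0068 m and height (world z) of each of switch_b_mid, switch_c_mid below 0.02 m and distance of each of switch_b_mid, switch_c_mid from where it was at the start of the episode below 0.03 m) or (x of switch_b_mid in the frame of tray between -0.06 and 0.06 m and y of switch_b_mid in the frame of tray between -0.06 and 0.06 m and z of switch_b_mid in the frame of tray below 0.024 m and angle between each of switch_b_mid, switch_a_mid, switch_c_mid's own z axis and vertical below 0.1 rad and linear speed of switch_b below 0.02 m/s and value of joint key_b above 0.0068 m and height (world z) of each of switch_a_mid, switch_c_mid below 0.02 m and distance of each of switch_a_mid, switch_c_mid from where it was at the start of the episode below 0.03 m) or (x of switch_c_mid in the frame of tray between -0.06 and 0.06 m and y of switch_c_mid in the frame of tray between -0.06 and 0.06 m and z of switch_c_mid in the frame of tray below 0.024 m and angle between each of switch_c_mid, switch_a_mid, switch_b_mid's own z axis and vertical below 0.1 rad and linear speed of switch_c below 0.02 m/s and value of joint key_c above 0.0068 m and height (world z) of each of switch_a_mid, switch_b_mid below 0.02 m and distance of each of switch_a_mid, switch_b_mid from where it was at the start of the episode below 0.03 m))).
It fails at once if a key is pushed with more than 25 N (contact force between anything else and key_a above 25 N or contact force between anything else and key_b above 25 N or contact force between anything else and key_c above 25 N).
It fails at once if a switch comes down into the tray faster than 0.6 m/s (dropped) ((horizontal distance between switch_a_mid and tray below 0.08 m and height (world z) of switch_a_mid below 0.06 m and linear speed of switch_a above 0.6 m/s) or (horizontal distance between switch_b_mid and tray below 0.08 m and height (world z) of switch_b_mid below 0.06 m and linear speed of switch_b above 0.6 m/s) or (horizontal distance between switch_c_mid and tray below 0.08 m and height (world z) of switch_c_mid below 0.06 m and linear speed of switch_c above 0.6 m/s)).
It fails at once if the beaker, dropper bottle or tape roll is shifted by more than 30 mm or tipped over (distance of any of beaker_50, dropper_white, tape_white from where it was at the start of the episode above 0.03 m or angle between any of beaker_50, dropper_white, tape_white's own z axis and vertical above 0.5 rad).
It also fails if it takes over 72 s, if anything falls off the work surface, if the arm or the gripper's body presses on something with over 40 N, if the wrist force passes 120 N, or if a joint passes its speed limit or range.

## Working session

There is one attempt and no reset: what is moved stays moved. The work goes in short steps, Python scripts to look and compute and a tool call to move; the robot and the scene stay as the last step left them, time stands still between calls to the robot, and variables do not carry over. Pictures are saved under pics/ and viewed, and the job is handed in when it is done.

Besides the shell and the picture viewer there is one more tool, called after "Call:" by a JSON object that holds its "name" and its "arguments", one argument or row to a line. jog_arm: Moves the arm, as the interface text tells. Its arguments: {"type":"object","properties":{"dr":{"type":"array","items":{"type":"array","items":{"type":"number"}}},"slide":{"type":"array","items":{"type":"array","items":{"type":"number"}}},"gripper":{"type":"array","items":{"type":"number"}},"force":{"type":"number"}},"required":["dr","slide","gripper"]}

```bash
mkdir -p pics; cat > h.py <<'E'
import numpy as np, cv2
from rig import observe, viewer, env
def shot(n,f):
    im=viewer.get_image(n); cv2.imwrite('pics/'+f,im['pixels']); np.savez('pics/'+f+'.npz',**{k:np.array(v) for k,v in im.items()}); return im
def ray(im,u,v,z):
    K=np.array(im['camera_matrix']);R=np.array(im['R']);t=np.array(im['t']).ravel()
    c=-R.T@t; d=R.T@np.linalg.inv(K)@[u,v,1]; return c+d*(z-c[2])/d[2]
def proj(im,X):
    p=np.array(im['camera_matrix'])@(np.array(im['R'])@np.array(X)+np.array(im['t']).ravel()); return p[:2]/p[2]
E
python3 - <<'E'
from h import *
for n in('scene','top'):
    im=shot(n,n+'0.png'); print(-np.array(im['R']).T@np.array(im['t']).ravel())
s=observe(); print(s, env.tcp_to_tips)
E
```

```text
[0.16966338 0.55524802 0.91802726]
[ 0.4128001  -0.01701401  1.42838032]
{'time_s': 0.1, 'q': array([ 6.21479540e+01,  2.18373899e+01,  7.43786119e+01,  2.52581224e-03,
        8.38591758e+01, -1.23346087e+01]), 'qvel': array([ 0.0645496 , -0.08812615, -0.20052103, -0.14237244,  0.06997158,
        0.00403692]), 'joint_efforts': array([ 3.01141023e-03, -4.49218619e+01, -2.31656653e+01, -1.98519797e-04,
        3.68009380e-03, -1.92998027e-05]), 'position': array([0.14700575, 0.52973518, 0.24178167]), 'tool_rot': array([[ 2.67535790e-01,  9.63547703e-01, -6.51752077e-04],
       [ 9.63547083e-01, -2.67536389e-01, -1.13962279e-03],
       [-1.27244832e-03, -3.23103930e-04, -9.99999138e-01]]), 'ft_force': array([0.45526781, 0.58770392, 0.17999976]), 'wrist_torque': array([-0.01965962,  0.02554348,  0.0224051 ]), 'grip_width': 0.08531263417746937} 0.011
```

View pics/scene0.png

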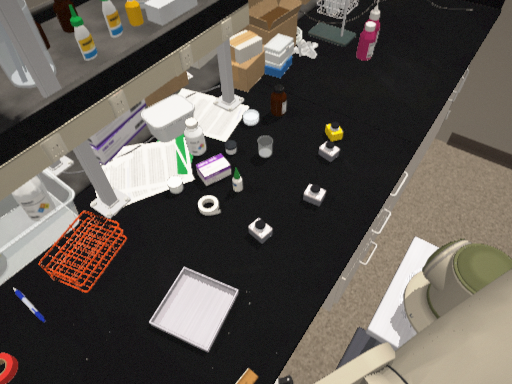

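View pics/top0.png

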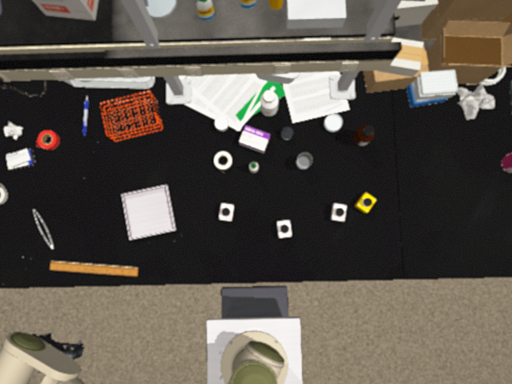

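```bash
python3 - <<'E'
from h import *
for n in('scene','top'):
    im=np.load(f'pics/{n}0.png.npz'); print(n,proj(im,[0,0,0]),proj(im,[.147,.53,.242]),proj(im,[.5,0,0]))
    p=im['pixels']
    if n=='top': cv2.imwrite('pics/tc.png',cv2.resize(p[130:260,110:390],None,fx=2.8,fy=2.8,interpolation=cv2.INTER_CUBIC))
    else: cv2.imwrite('pics/sc.png',cv2.resize(p[110:250,240:360],None,fx=4,fy=4,interpolation=cv2.INTER_CUBIC))
E
```

```text
scene [450.8820558  310.20723038] [291.65938751 490.34201881] [280.86057752 216.98602946]
top [253.66376301 363.911234  ] [ 64.96596084 339.29595646] [250.27598329 215.5752446 ]
```

View pics/tc.png

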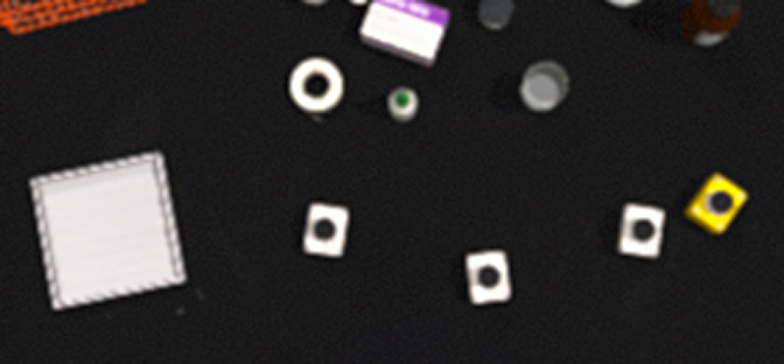

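View pics/sc.png

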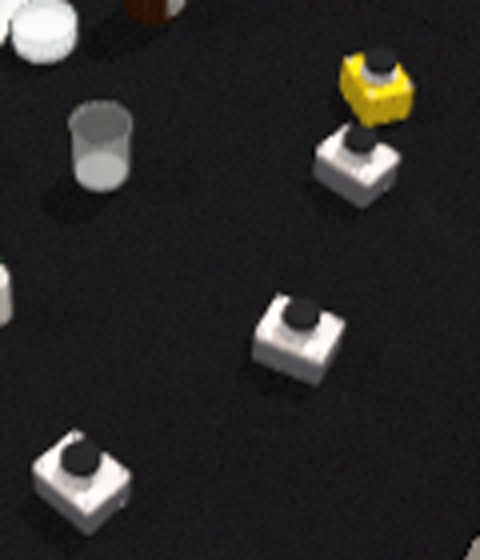

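Candidates: white-lidded switches at top px (227,212), (285,229), (340,212). The yellow one at (367,203) is the look-alike to leave alone. Next I measure lids, keys and tray.

```bash
cat > m.py <<'E'
from h import *
def measure(im,n,cs,zk=0.053,zl=0.034,r=14):
    p=im['pixels']; hsv=cv2.cvtColor(p,cv2.COLOR_BGR2HSV); S=8
    for (u,v) in cs:
        x0,y0=int(u-r),int(v-r)
        c=cv2.resize(p[y0:y0+2*r,x0:x0+2*r],None,fx=S,fy=S,interpolation=cv2.INTER_CUBIC)
        h=cv2.cvtColor(c,cv2.COLOR_BGR2HSV)
        w=((h[...,2]>125)&(h[...,1]<60)).astype(np.uint8)*255
        cn=max(cv2.findContours(w,cv2.RETR_EXTERNAL,cv2.CHAIN_APPROX_NONE)[0],key=cv2.contourArea)
        hull=cv2.convexHull(cn)
        pix=lambda q:((q[0]+.5)/S-.5+x0,(q[1]+.5)/S-.5+y0)
        W=np.array([ray(im,*pix(q),zl)[:2] for q in cn[:,0]])
        (cx,cy),(a,b),ang=cv2.minAreaRect((W*1000).astype(np.float32))
        if a<b: a,b,ang=b,a,ang+90
        m=np.zeros_like(w); cv2.drawContours(m,[hull],-1,255,-1)
        k=((m>0)&(h[...,2]<95)).astype(np.uint8)
        nn,lab,st,cen=cv2.connectedComponentsWithStats(k)
        i=1+np.argmax(st[1:,4]) 
        K=ray(im,*pix(cen[i]),zk)
        dk=np.sqrt(st[i,4]/np.pi)*2/S
        print(n,(u,v),'lid mm',np.round([cx,cy,a,b],1),'ang',round((ang+90)%180-90,1),'key',np.round(K[:2]*1000,1),'diam px',round(dk,1), 'pix',np.round(pix(cen[i]),1))
E
python3 - <<'E'
from m import *
t=np.load('pics/top0.png.npz'); s=np.load('pics/scene0.png.npz')
measure(t,'top',[(227,212),(285,229),(340,212)])
measure(s,'scene',[(261,231),(315,195),(329,151)])
# tray
p=t['pixels'];h=cv2.cvtColor(p,cv2.COLOR_BGR2HSV)
w=(h[...,2]>100).astype(np.uint8)*255; w[:,:110]=0;w[:,190:]=0;w[:175]=0;w[250:]=0
cn=max(cv2.findContours(w,0,2)[0],key=cv2.contourArea)
W=np.array([ray(t,*q,.02)[:2]*1000 for q in cn[:,0]],np.float32); print('tray',cv2.minAreaRect(W))
for n,u,v,z in(('beaker',304,160.5,.03),('dropper',254,167.5,.09),('tape',223,160,.015),('yellow',367,203,.04)): print(n,ray(t,u,v,z)[:2].round(3))
E
```

```text
top (227, 212) lid mm [513.3  82.5  61.3  49.6] ang -10.3 key [512.7  83.2] diam px 6.9 pix [225.4 211.5]
top (285, 229) lid mm [ 451.4 -114.3   61.6   49.3] ang 5.4 key [ 451. -113.] diam px 6.9 pix [284.1 228.4]
top (340, 212) lid mm [ 503.4 -302.6   61.1   49.3] ang -10.8 key [ 502.8 -300.5] diam px 7.1 pix [339.3 211.7]
scene (261, 231) lid mm [516.7  83.8  60.   47.2] ang -9.8 key [515.5  84.5] diam px 9.8 pix [260.  224.1]
scene (315, 195) lid mm [ 454.4 -113.4   58.6   50.4] ang 5.9 key [ 453.4 -110.6] diam px 8.5 pix [314.9 188.6]
scene (329, 151) lid mm [ 507.1 -301.8   60.7   50.9] ang -8.7 key [ 505.4 -297. ] diam px 7.0 pix [329.3 145.1]
tray ((520.2461547851562, 354.46014404296875), (166.85415649414062, 169.12562561035156), 10.752091407775879)
beaker [ 0.685 -0.191]
dropper [ 0.654 -0.017]
tape [0.697 0.091]
yellow [ 0.531 -0.399]
```

Call:
{"name": "jog_arm", "arguments": {
  "dr": [
    [0,0,0],
    [0,0,0],
    [0,0,0],
    [0,0,0],
    [0,0,0],
    [0,0,0],
    [0,0,0],
    [0,0,0],
    [0,0,0],
    [0,0,0]
  ],
  "slide": [
    [-0.0256,0.0364,0.006],
    [-0.0256,0.0364,0.006],
    [-0.0256,0.0364,0.006],
    [-0.0256,0.0364,0.006],
    [-0.0256,0.0364,0.006],
    [-0.0256,0.0364,0.006],
    [-0.0256,0.0364,0.006],
    [-0.0256,0.0364,0.006],
    [-0.0256,0.0364,0.006],
    [-0.0256,0.0364,0.006]
  ],
  "gripper": [-1,-1,-1,-1,-1,-1,-1,-1,-1,-1]
}}

```text
time_s: 1.1
position: [0.4301, 0.1842, 0.182]
tool_rot: [[0.268, 0.964, -0.0], [0.964, -0.268, 0.0], [-0.0, -0.0, -1.0]]
ft_force: [1.3, 0.9, 0.7]
grip_width: -0.0001
```

```bash
cat > d.py <<'E'
from h import *
import sys
def to(x,y,z):
    s=observe(); R=s['tool_rot']; P=s['position']
    print('t',s['time_s'],'pos',P.round(4),'yaw',np.degrees(np.arctan2(R[1,0],R[0,0])).round(2),'zax',R[:,2].round(4),'d tool',(R.T@(np.array([x,y,z])-P)).round(4),'F',s['ft_force'].round(2),'w',round(s['grip_width'],4))
to(*map(float,sys.argv[1:4]))
E
python3 d.py .5145 .0838 .073
```

```text
t 1.1 pos [0.4301 0.1842 0.182 ] yaw 74.48 zax [-3.e-04  0.e+00 -1.e+00] d tool [-0.0742  0.1082  0.1089] F [1.28 0.89 0.66] w -0.0001
```

Call:
{"name": "jog_arm", "arguments": {
  "dr": [
    [0,0,0],
    [0,0,0],
    [0,0,0],
    [0,0,0],
    [0,0,0],
    [0,0,0],
    [0,0,0],
    [0,0,0],
    [0,0,0],
    [0,0,0]
  ],
  "slide": [
    [-0.0185,0.027,0.01],
    [-0.0185,0.027,0.01],
    [-0.0185,0.027,0.01],
    [-0.0185,0.027,0.01],
    [0,0,0.017],
    [0,0,0.017],
    [0,0,0.017],
    [0,0,0.012],
    [0,0,0.005],
    [0,0,0]
  ],
  "gripper": [-1,-1,-1,-1,-1,-1,-1,-1,-1,-1]
}}

```text
time_s: 2.1
position: [0.5134, 0.0857, 0.0738]
tool_rot: [[0.268, 0.964, -0.001], [0.964, -0.268, 0.0], [-0.0, -0.001, -1.0]]
ft_force: [-0.1, 1.3, -0.8]
grip_width: -0.0003
```

```bash
python3 d.py .5145 .0838 .064; python3 - <<'E'
from h import *
im=shot('scene','s1.png'); cv2.imwrite('pics/s1c.png',cv2.resize(im['pixels'][140:260,190:340],None,fx=4,fy=4,interpolation=cv2.INTER_CUBIC))
E
```

```text
t 2.1 pos [0.5134 0.0857 0.0738] yaw 74.48 zax [-1.4e-03  1.0e-04 -1.0e+00] d tool [-0.0015  0.0016  0.0098] F [-0.08  1.26 -0.82] w -0.0003
```

View pics/s1c.png

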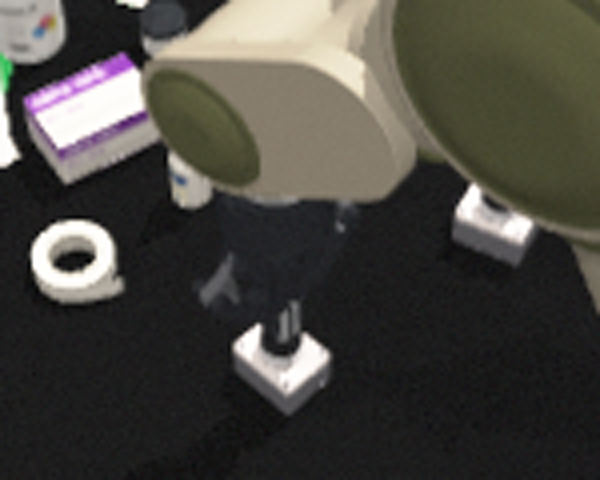

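The fingertips stand centred over the key of the left switch (crop px ~(283,335)). Next I descend to just above contact.

Call:
{"name": "jog_arm", "arguments": {
  "dr": [
    [0,0,0],
    [0,0,0],
    [0,0,0],
    [0,0,0],
    [0,0,0],
    [0,0,0],
    [0,0,0],
    [0,0,0],
    [0,0,0],
    [0,0,0]
  ],
  "slide": [
    [-0.001,0.001,0.003],
    [0,0,0.003],
    [0,0,0.001],
    [0,0,0.0005],
    [0,0,0.0005],
    [0,0,0.0005],
    [0,0,0.0005],
    [0,0,0.0005],
    [0,0,0.0005],
    [0,0,0.0005]
  ],
  "gripper": [-1,-1,-1,-1,-1,-1,-1,-1,-1,-1]
}}

```text
time_s: 3.15
position: [0.5144, 0.0845, 0.0639]
tool_rot: [[0.268, 0.964, 0.0], [0.964, -0.268, -0.0], [0.0, 0.0, -1.0]]
ft_force: [-1.3, 0.8, 3.1]
grip_width: 0.0002
```

Call:
{"name": "jog_arm", "arguments": {
  "dr": [
    [0,0,0],
    [0,0,0],
    [0,0,0],
    [0,0,0],
    [0,0,0],
    [0,0,0],
    [0,0,0],
    [0,0,0],
    [0,0,0],
    [0,0,0]
  ],
  "slide": [
    [0,0,0.0002],
    [0,0,0.0002],
    [0,0,0.0002],
    [0,0,0.0002],
    [0,0,0.0002],
    [0,0,0],
    [0,0,0],
    [0,0,0],
    [0,0,0],
    [0,0,0]
  ],
  "gripper": [-1,-1,-1,-1,-1,-1,-1,-1,-1,-1]
}}

```text
time_s: 4.15
position: [0.5144, 0.0845, 0.0634]
tool_rot: [[0.267, 0.964, 0.0], [0.964, -0.267, -0.0], [0.0, 0.0, -1.0]]
ft_force: [-3.3, -0.0, 8.4]
grip_width: -0.0001
```

Call:
{"name": "jog_arm", "arguments": {
  "dr": [
    [0,0,0],
    [0,0,0],
    [0,0,0],
    [0,0,0],
    [0,0,0],
    [0,0,0],
    [0,0,0],
    [0,0,0],
    [0,0,0],
    [0,0,0]
  ],
  "slide": [
    [0,0,0.0002],
    [0,0,0.0002],
    [0,0,0.0002],
    [0,0,0.0002],
    [0,0,0.0002],
    [0,0,0.0002],
    [0,0,0.0002],
    [0,0,0],
    [0,0,0],
    [0,0,0]
  ],
  "gripper": [-1,-1,-1,-1,-1,-1,-1,-1,-1,-1]
}}

```text
time_s: 5.15
position: [0.5144, 0.0845, 0.0622]
tool_rot: [[0.267, 0.964, 0.001], [0.964, -0.267, -0.0], [0.0, 0.001, -1.0]]
ft_force: [-3.3, -0.5, 9.9]
grip_width: -0.0001
```

Call:
{"name": "jog_arm", "arguments": {
  "dr": [
    [0,0,0],
    [0,0,0],
    [0,0,0],
    [0,0,0],
    [0,0,0],
    [0,0,0],
    [0,0,0],
    [0,0,0],
    [0,0,0],
    [0,0,0]
  ],
  "slide": [
    [0,0,0.0002],
    [0,0,0.0002],
    [0,0,0.0002],
    [0,0,0.0002],
    [0,0,0.0002],
    [0,0,0],
    [0,0,0],
    [0,0,0],
    [0,0,0],
    [0,0,0]
  ],
  "gripper": [-1,-1,-1,-1,-1,-1,-1,-1,-1,-1]
}}

```text
time_s: 6.15
position: [0.5144, 0.0845, 0.0612]
tool_rot: [[0.267, 0.964, 0.001], [0.964, -0.267, -0.0], [0.0, 0.001, -1.0]]
ft_force: [-2.1, -0.2, 9.6]
grip_width: -0.0003
```

Call:
{"name": "jog_arm", "arguments": {
  "dr": [
    [0,0,0],
    [0,0,0],
    [0,0,0],
    [0,0,0],
    [0,0,0],
    [0,0,0],
    [0,0,0],
    [0,0,0],
    [0,0,0],
    [0,0,0]
  ],
  "slide": [
    [0,0,0.0003],
    [0,0,0.0003],
    [0,0,0.0003],
    [0,0,0.0003],
    [0,0,0.0003],
    [0,0,0.0003],
    [0,0,0.0002],
    [0,0,0],
    [0,0,0],
    [0,0,0]
  ],
  "gripper": [-1,-1,-1,-1,-1,-1,-1,-1,-1,-1]
}}

```text
time_s: 7.15
position: [0.5143, 0.0845, 0.0583]
tool_rot: [[0.268, 0.964, -0.0], [0.964, -0.268, -0.0], [-0.0, -0.0, -1.0]]
ft_force: [0.2, 0.2, 0.5]
grip_width: -0.0
```

Call:
{"name": "jog_arm", "arguments": {
  "dr": [
    [0,0,0],
    [0,0,0],
    [0,0,0],
    [0,0,0],
    [0,0,0],
    [0,0,0],
    [0,0,0],
    [0,0,0],
    [0,0,0],
    [0,0,0]
  ],
  "slide": [
    [0,0,0.0002],
    [0,0,0.0002],
    [0,0,0.0002],
    [0,0,0.0002],
    [0,0,0.0002],
    [0,0,0],
    [0,0,0],
    [0,0,0],
    [0,0,0],
    [0,0,0]
  ],
  "gripper": [-1,-1,-1,-1,-1,-1,-1,-1,-1,-1]
}}

```text
time_s: 8.15
position: [0.5143, 0.0845, 0.0574]
tool_rot: [[0.268, 0.964, 0.0], [0.964, -0.268, -0.0], [-0.0, 0.0, -1.0]]
ft_force: [0.8, -0.0, 0.1]
grip_width: -0.0002
```

Call:
{"name": "jog_arm", "arguments": {
  "dr": [
    [0,0,0],
    [0,0,0],
    [0,0,0],
    [0,0,0],
    [0,0,0],
    [0,0,0],
    [0,0,0],
    [0,0,0],
    [0,0,0],
    [0,0,0]
  ],
  "slide": [
    [0,0,-0.016],
    [0,0,-0.016],
    [-0.0344,-0.0011,0],
    [-0.0344,-0.0011,0],
    [-0.0344,-0.0011,0],
    [-0.0344,-0.0011,0],
    [-0.0344,-0.0011,0],
    [-0.0344,-0.0011,0],
    [0,0,0.01],
    [0,0,0.01]
  ],
  "gripper": [-1,-1,-1,-1,-1,-1,-1,-1,-1,-1]
}}

```text
time_s: 9.15
position: [0.4527, -0.113, 0.069]
tool_rot: [[0.269, 0.963, 0.0], [0.963, -0.269, -0.0], [0.0, 0.0, -1.0]]
ft_force: [0.2, -0.7, -0.4]
grip_width: 0.0002
```

```bash
python3 d.py .4525 -.1127 .0645; python3 - <<'E'
from h import *
im=shot('scene','s2.png'); cv2.imwrite('pics/s2c.png',cv2.resize(im['pixels'][130:260,230:350],None,fx=4,fy=4,interpolation=cv2.INTER_CUBIC))
E
```

```text
t 9.15 pos [ 0.4527 -0.113   0.069 ] yaw 74.39 zax [ 5.e-04 -1.e-04 -1.e+00] d tool [ 0.0003 -0.0003  0.0045] F [ 0.17 -0.74 -0.44] w 0.0002
```

View pics/s2c.png

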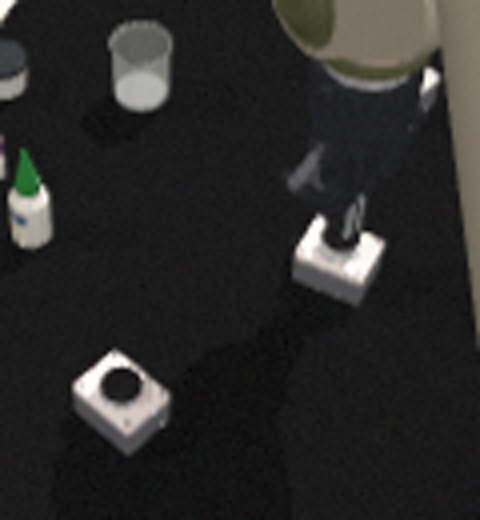

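The left key at crop px (122,385) now sits low, so it is latched. The tips stand over the middle key at (340,235).

Call:
{"name": "jog_arm", "arguments": {
  "dr": [
    [0,0,0],
    [0,0,0],
    [0,0,0],
    [0,0,0],
    [0,0,0],
    [0,0,0],
    [0,0,0],
    [0,0,0],
    [0,0,0],
    [0,0,0]
  ],
  "slide": [
    [0,0,0.002],
    [0,0,0.001],
    [0,0,0.001],
    [0,0,0.0005],
    [0,0,0.0004],
    [0,0,0.0003],
    [0,0,0.0003],
    [0,0,0.0003],
    [0,0,0.0002],
    [0,0,0]
  ],
  "gripper": [-1,-1,-1,-1,-1,-1,-1,-1,-1,-1]
}}

```text
time_s: 10.2
position: [0.4528, -0.1126, 0.0636]
tool_rot: [[0.267, 0.964, 0.0], [0.964, -0.267, -0.0], [-0.0, 0.0, -1.0]]
ft_force: [-0.6, 1.4, 4.5]
grip_width: -0.0
```

Call:
{"name": "jog_arm", "arguments": {
  "dr": [
    [0,0,0],
    [0,0,0],
    [0,0,0],
    [0,0,0],
    [0,0,0],
    [0,0,0],
    [0,0,0],
    [0,0,0],
    [0,0,0],
    [0,0,0]
  ],
  "slide": [
    [0,0,0.0002],
    [0,0,0.0002],
    [0,0,0.0002],
    [0,0,0.0002],
    [0,0,0.0002],
    [0,0,0],
    [0,0,0],
    [0,0,0],
    [0,0,0],
    [0,0,0]
  ],
  "gripper": [-1,-1,-1,-1,-1,-1,-1,-1,-1,-1]
}}

```text
time_s: 11.2
position: [0.4528, -0.1126, 0.0624]
tool_rot: [[0.267, 0.964, 0.0], [0.964, -0.267, -0.0], [0.0, 0.0, -1.0]]
ft_force: [0.5, 0.4, 4.2]
grip_width: 0.0
```

Call:
{"name": "jog_arm", "arguments": {
  "dr": [
    [0,0,0],
    [0,0,0],
    [0,0,0],
    [0,0,0],
    [0,0,0],
    [0,0,0],
    [0,0,0],
    [0,0,0],
    [0,0,0],
    [0,0,0]
  ],
  "slide": [
    [0,0,0.0002],
    [0,0,0.0002],
    [0,0,0.0002],
    [0,0,0.0002],
    [0,0,0.0002],
    [0,0,0],
    [0,0,0],
    [0,0,0],
    [0,0,0],
    [0,0,0]
  ],
  "gripper": [-1,-1,-1,-1,-1,-1,-1,-1,-1,-1]
}}

```text
time_s: 12.2
position: [0.4528, -0.1126, 0.0614]
tool_rot: [[0.268, 0.964, -0.0], [0.964, -0.268, 0.0], [0.0, -0.0, -1.0]]
ft_force: [0.1, -1.4, 0.8]
grip_width: 0.0002
```

Call:
{"name": "jog_arm", "arguments": {
  "dr": [
    [0,0,0],
    [0,0,0],
    [0,0,0],
    [0,0,0],
    [0,0,0],
    [0,0,0],
    [0,0,0],
    [0,0,0],
    [0,0,0],
    [0,0,0]
  ],
  "slide": [
    [0,0,0.0002],
    [0,0,0.0002],
    [0,0,0.0002],
    [0,0,0.0002],
    [0,0,0],
    [0,0,0],
    [0,0,0],
    [0,0,0],
    [0,0,0],
    [0,0,0]
  ],
  "gripper": [-1,-1,-1,-1,-1,-1,-1,-1,-1,-1]
}}

```text
time_s: 13.2
position: [0.4528, -0.1127, 0.0606]
tool_rot: [[0.267, 0.964, 0.0], [0.964, -0.267, -0.0], [-0.0, 0.0, -1.0]]
ft_force: [-0.2, -0.4, -0.4]
grip_width: -0.0002
```

Call:
{"name": "jog_arm", "arguments": {
  "dr": [
    [0,0,0],
    [0,0,0],
    [0,0,0],
    [0,0,0],
    [0,0,0],
    [0,0,0],
    [0,0,0],
    [0,0,0],
    [0,0,0],
    [0,0,0]
  ],
  "slide": [
    [0,0,-0.014],
    [0,0,-0.014],
    [-0.0278,0.0167,0],
    [-0.0278,0.0167,0],
    [-0.0278,0.0167,0],
    [-0.0278,0.0167,0],
    [-0.0278,0.0167,0],
    [-0.0278,0.0167,0],
    [0,0,0.0095],
    [0,0,0.01]
  ],
  "gripper": [-1,-1,-1,-1,-1,-1,-1,-1,-1,-1]
}}

```text
time_s: 14.2
position: [0.5044, -0.3002, 0.0683]
tool_rot: [[0.268, 0.963, -0.0], [0.963, -0.268, 0.0], [0.0, -0.0, -1.0]]
ft_force: [0.5, 0.2, -0.6]
grip_width: -0.0002
```

```bash
python3 d.py .5045 -.300 .0645; python3 - <<'E'
from h import *
im=shot('scene','s3.png'); cv2.imwrite('pics/s3c.png',cv2.resize(im['pixels'][100:250,240:370],None,fx=4,fy=4,interpolation=cv2.INTER_CUBIC))
E
```

```text
t 14.2 pos [ 0.5044 -0.3002  0.0683] yaw 74.43 zax [-3.e-04  5.e-04 -1.e+00] d tool [0.0002 0.0001 0.0038] F [ 0.49  0.24 -0.6 ] w -0.0002
```

View pics/s3c.png

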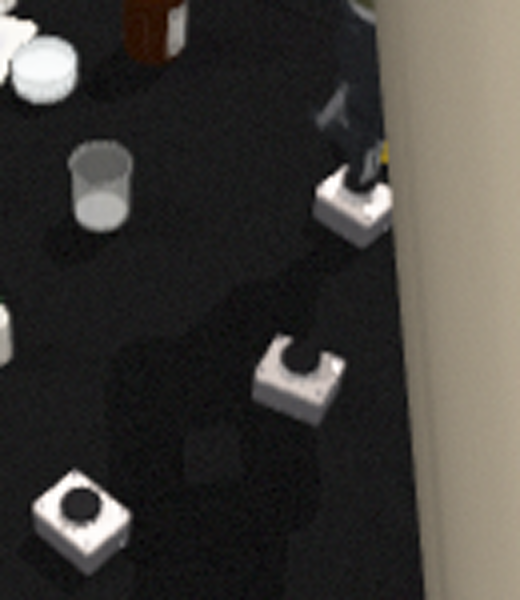

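The tips stand over the right key (crop px (365,180)), and the middle key at (300,357) stays down.

Call:
{"name": "jog_arm", "arguments": {
  "dr": [
    [0,0,0],
    [0,0,0],
    [0,0,0],
    [0,0,0],
    [0,0,0],
    [0,0,0],
    [0,0,0],
    [0,0,0],
    [0,0,0],
    [0,0,0]
  ],
  "slide": [
    [0,0,0.002],
    [0,0,0.001],
    [0,0,0.0005],
    [0,0,0.0005],
    [0,0,0.0003],
    [0,0,0.0003],
    [0,0,0.0003],
    [0,0,0.0003],
    [0,0,0.0003],
    [0,0,0]
  ],
  "gripper": [-1,-1,-1,-1,-1,-1,-1,-1,-1,-1]
}}

```text
time_s: 15.25
position: [0.5047, -0.3002, 0.0638]
tool_rot: [[0.267, 0.964, 0.0], [0.964, -0.267, -0.0], [-0.0, 0.0, -1.0]]
ft_force: [-1.1, 0.1, 2.2]
grip_width: 0.0004
```

Call:
{"name": "jog_arm", "arguments": {
  "dr": [
    [0,0,0],
    [0,0,0],
    [0,0,0],
    [0,0,0],
    [0,0,0],
    [0,0,0],
    [0,0,0],
    [0,0,0],
    [0,0,0],
    [0,0,0]
  ],
  "slide": [
    [0,0,0.0002],
    [0,0,0.0002],
    [0,0,0.0002],
    [0,0,0.0002],
    [0,0,0.0002],
    [0,0,0],
    [0,0,0],
    [0,0,0],
    [0,0,0],
    [0,0,0]
  ],
  "gripper": [-1,-1,-1,-1,-1,-1,-1,-1,-1,-1]
}}

```text
time_s: 16.25
position: [0.5047, -0.3002, 0.0627]
tool_rot: [[0.267, 0.964, 0.0], [0.964, -0.267, -0.0], [-0.0, 0.0, -1.0]]
ft_force: [-0.9, 0.4, 3.6]
grip_width: -0.0002
```

Call:
{"name": "jog_arm", "arguments": {
  "dr": [
    [0,0,0],
    [0,0,0],
    [0,0,0],
    [0,0,0],
    [0,0,0],
    [0,0,0],
    [0,0,0],
    [0,0,0],
    [0,0,0],
    [0,0,0]
  ],
  "slide": [
    [0,0,0.0002],
    [0,0,0.0002],
    [0,0,0.0002],
    [0,0,0.0002],
    [0,0,0.0002],
    [0,0,0],
    [0,0,0],
    [0,0,0],
    [0,0,0],
    [0,0,0]
  ],
  "gripper": [-1,-1,-1,-1,-1,-1,-1,-1,-1,-1]
}}

```text
time_s: 17.25
position: [0.5047, -0.3002, 0.0616]
tool_rot: [[0.267, 0.964, 0.0], [0.964, -0.267, -0.0], [-0.0, 0.0, -1.0]]
ft_force: [-0.9, 1.2, 2.6]
grip_width: 0.0
```

Call:
{"name": "jog_arm", "arguments": {
  "dr": [
    [0,0,0],
    [0,0,0],
    [0,0,0],
    [0,0,0],
    [0,0,0],
    [0,0,0],
    [0,0,0],
    [0,0,0],
    [0,0,0],
    [0,0,0]
  ],
  "slide": [
    [0,0,0.0002],
    [0,0,0.0002],
    [0,0,0.0002],
    [0,0,0.0002],
    [0,0,0.0002],
    [0,0,0],
    [0,0,0],
    [0,0,0],
    [0,0,0],
    [0,0,0]
  ],
  "gripper": [-1,-1,-1,-1,-1,-1,-1,-1,-1,-1]
}}

```text
time_s: 18.25
position: [0.5046, -0.3001, 0.0606]
tool_rot: [[0.268, 0.964, -0.0], [0.964, -0.268, 0.0], [0.0, -0.0, -1.0]]
ft_force: [0.2, 0.1, 0.8]
grip_width: -0.0002
```

Call:
{"name": "jog_arm", "arguments": {
  "dr": [
    [0,0,0],
    [0,0,0],
    [0,0,0],
    [0,0,0],
    [0,0,0],
    [0,0,0],
    [0,0,0],
    [0,0,0],
    [0,0,0],
    [0,0,0]
  ],
  "slide": [
    [0,0,0.0002],
    [0,0,0.0002],
    [0,0,0.0002],
    [0,0,0.0002],
    [0,0,0],
    [0,0,0],
    [0,0,0],
    [0,0,0],
    [0,0,0],
    [0,0,0]
  ],
  "gripper": [-1,-1,-1,-1,-1,-1,-1,-1,-1,-1]
}}

```text
time_s: 19.25
position: [0.5047, -0.3002, 0.0598]
tool_rot: [[0.268, 0.964, 0.0], [0.964, -0.268, -0.0], [-0.0, 0.0, -1.0]]
ft_force: [0.3, -0.7, -0.8]
grip_width: 0.0
```

Call:
{"name": "jog_arm", "arguments": {
  "dr": [
    [0,0,0],
    [0,0,0],
    [0,0,0],
    [0,0,0],
    [0,0,0],
    [0,0,-0.096],
    [0,0,0],
    [0,0,0],
    [0,0,0],
    [0,0,0]
  ],
  "slide": [
    [0,0,-0.03],
    [0,0,-0.045],
    [0.0414,-0.0104,0],
    [0.0414,-0.0104,0],
    [0.0414,-0.0104,0],
    [0.0414,-0.0104,0],
    [0.0414,-0.0064,0],
    [0.0414,-0.0064,0],
    [0,0,0],
    [0,0,0]
  ],
  "gripper": [-1,-1,-1,-1,1,1,1,1,1,1]
}}

```text
time_s: 20.25
position: [0.5108, -0.0451, 0.135]
tool_rot: [[0.172, 0.985, 0.0], [0.985, -0.172, -0.0], [-0.0, 0.0, -1.0]]
ft_force: [0.3, -1.0, 0.1]
grip_width: 0.085
```

```bash
python3 d.py .5145 .0838 .034; python3 - <<'E'
from m import *
s=shot('scene','s4.png'); cv2.imwrite('pics/s4c.png',cv2.resize(s['pixels'][100:260,230:380],None,fx=3.7,fy=3.7,interpolation=cv2.INTER_CUBIC))
t=shot('top','t4.png'); cv2.imwrite('pics/t4c.png',cv2.resize(t['pixels'][130:260,110:390],None,fx=2.8,fy=2.8,interpolation=cv2.INTER_CUBIC))
measure(t,'top',[(227,212)],zk=.046)
measure(s,'scene',[(261,231),(315,195),(329,151)],zk=.046)
E
```

```text
t 20.25 pos [ 0.5108 -0.0451  0.135 ] yaw 80.09 zax [ 4.e-04 -4.e-04 -1.e+00] d tool [ 0.1277 -0.0186  0.101 ] F [ 0.29 -0.96  0.05] w 0.085
top (227, 212) lid mm [513.   82.9  60.9  47.9] ang -9.0 key [512.6  82.5] diam px 7.4 pix [225.7 211.6]
scene (261, 231) lid mm [516.6  84.   60.   47.2] ang -9.5 key [515.2  85.5] diam px 9.6 pix [259.9 225.8]
scene (315, 195) lid mm [ 454.4 -113.6   58.9   51.4] ang 5.6 key [ 454.8 -114.6] diam px 9.0 pix [314.9 189. ]
scene (329, 151) lid mm [ 506.8 -303.6   60.9   55.8] ang -8.0 key [ 505.8 -302.4] diam px 8.0 pix [329.8 145.6]
```

View pics/s4c.png

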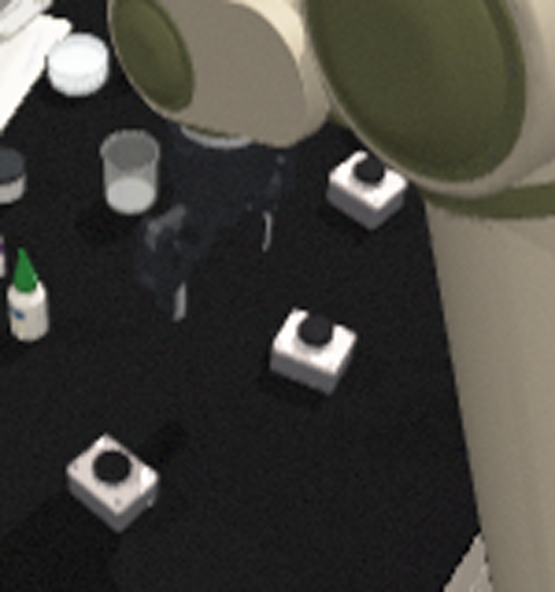

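View pics/t4c.png

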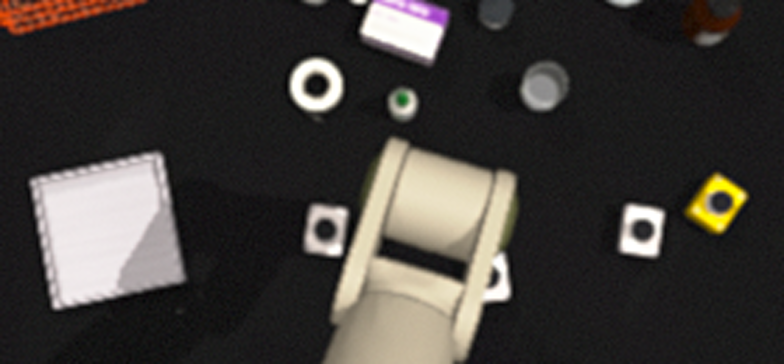

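```bash
python3 - <<'E'
from h import *
a=np.load('pics/scene0.png.npz');b=np.load('pics/s4.png.npz')
rows=[]
for (u,v) in((261,227),(315,191),(329,147)):
    c=[cv2.resize(i['pixels'][v-14:v+14,u-14:u+14],None,fx=9,fy=9,interpolation=cv2.INTER_CUBIC) for i in(a,b)]
    rows.append(np.vstack(c))
cv2.imwrite('pics/cmp.png',np.hstack(rows))
for X in((.4525,-.1127),(.5045,-.3)): print([proj(a,[*X,z]).round(2) for z in(.053,.049,.047)])
E
```

```text
[array([315.5 , 188.24]), array([315.37, 189.1 ]), array([315.3 , 189.52])]
[array([330.03, 144.67]), array([329.88, 145.56]), array([329.8, 146. ])]
```

View pics/cmp.png

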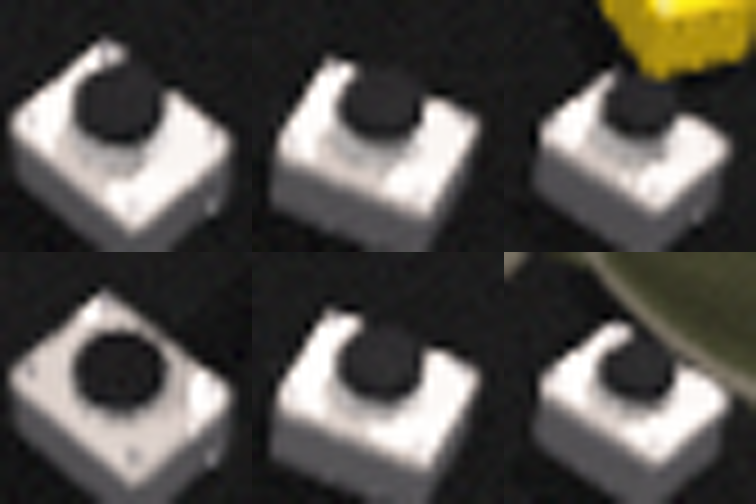

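All three keys sit visibly lower in the bottom row, so all are latched. The left switch is the stiff one, at ~10 N against ~4 N for the others. Next I grasp it.

Call:
{"name": "jog_arm", "arguments": {
  "dr": [
    [0,0,0],
    [0,0,0],
    [0,0,0],
    [0,0,0],
    [0,0,0],
    [0,0,0],
    [0,0,0],
    [0,0,0],
    [0,0,0],
    [0,0,0]
  ],
  "slide": [
    [0.032,-0.0047,0],
    [0.032,-0.0047,0],
    [0.032,-0.0047,0],
    [0.0317,-0.0045,0],
    [0,0,0.02],
    [0,0,0.02],
    [0,0,0.015],
    [0,0,0.005],
    [0,0,0],
    [0,0,0]
  ],
  "gripper": [1,1,1,1,1,1,1,1,1,1]
}}

```text
time_s: 21.35
position: [0.5151, 0.0827, 0.0754]
tool_rot: [[0.175, 0.985, 0.001], [0.985, -0.175, -0.0], [0.0, 0.001, -1.0]]
ft_force: [-0.7, 1.0, 0.6]
grip_width: 0.0857
```

```bash
python3 d.py .5148 .0834 .014; python3 - <<'E'
from m import *
s=shot('scene','s5.png'); cv2.imwrite('pics/s5c.png',cv2.resize(s['pixels'][150:260,190:330],None,fx=4,fy=4,interpolation=cv2.INTER_CUBIC))
E
```

```text
t 21.35 pos [0.5151 0.0827 0.0754] yaw 79.93 zax [ 1.1e-03 -1.0e-04 -1.0e+00] d tool [ 0.0006 -0.0005  0.0614] F [-0.66  1.01  0.62] w 0.0857
```

View pics/s5c.png

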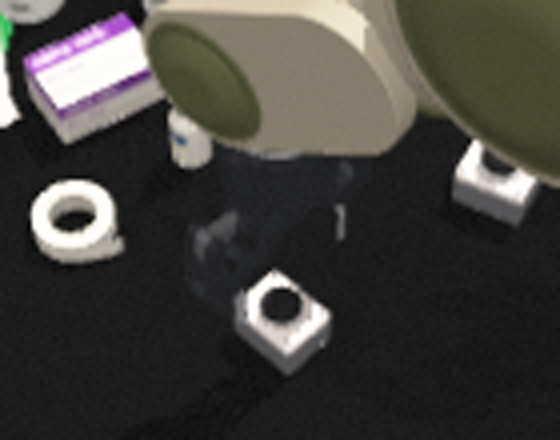

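Call:
{"name": "jog_arm", "arguments": {
  "dr": [
    [0,0,0],
    [0,0,0],
    [0,0,0],
    [0,0,0],
    [0,0,0],
    [0,0,0],
    [0,0,0],
    [0,0,0],
    [0,0,0],
    [0,0,0]
  ],
  "slide": [
    [0,0,0.015],
    [0,0,0.015],
    [0,0,0.015],
    [0,0,0.01],
    [0,0,0.005],
    [0,0,0.0015],
    [0,0,0],
    [0,0,0],
    [0,0,0],
    [0,0,0]
  ],
  "gripper": [1,1,1,1,1,1,1,0.6,0.4,0.2],
  "force": 40
}}

```text
time_s: 22.4
position: [0.5147, 0.0833, 0.0136]
tool_rot: [[0.174, 0.985, 0.001], [0.985, -0.174, -0.0], [0.0, 0.001, -1.0]]
ft_force: [-0.4, 0.5, 0.5]
grip_width: 0.0514
```

Call:
{"name": "jog_arm", "arguments": {
  "dr": [
    [0,0,0],
    [0,0,0],
    [0,0,0],
    [0,0,0],
    [0,0,0],
    [0,0,0],
    [0,0,0],
    [0,0,0],
    [0,0,0],
    [0,0,0]
  ],
  "slide": [
    [0,0,0],
    [0,0,0],
    [0,0,0],
    [0,0,0],
    [0,0,0],
    [0,0,0],
    [0,0,0],
    [0,0,0],
    [0,0,0],
    [0,0,0]
  ],
  "gripper": [0.1,0,-0.1,-0.2,-0.3,-0.4,-0.5,-0.6,-0.8,-1],
  "force": 40
}}

```text
time_s: 23.4
position: [0.5147, 0.0833, 0.0136]
tool_rot: [[0.174, 0.985, 0.0], [0.985, -0.174, -0.0], [0.0, 0.0, -1.0]]
ft_force: [-1.4, -0.7, 5.4]
grip_width: 0.0434
```

```bash
python3 d.py .520 .354 .1; python3 - <<'E'
from m import *
s=shot('scene','s6.png'); cv2.imwrite('pics/s6c.png',cv2.resize(s['pixels'][150:260,190:330],None,fx=4,fy=4,interpolation=cv2.INTER_CUBIC))
E
```

```text
t 23.4 pos [0.5147 0.0833 0.0136] yaw 79.99 zax [ 4.e-04 -1.e-04 -1.e+00] d tool [ 0.2675 -0.0418 -0.0864] F [-1.37 -0.65  5.43] w 0.0434
```

View pics/s6c.png

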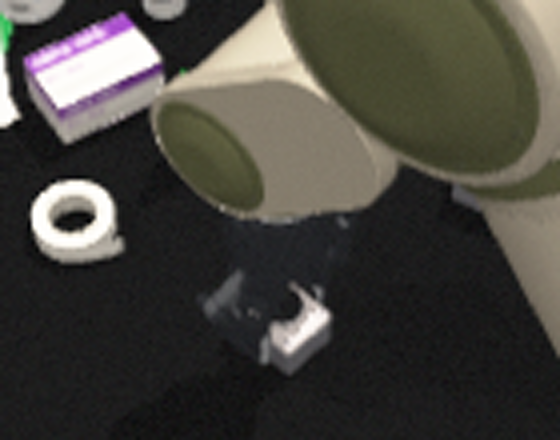

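Call:
{"name": "jog_arm", "arguments": {
  "dr": [
    [0,0,0],
    [0,0,0],
    [0,0,0],
    [0,0,0],
    [0,0,0],
    [0,0,0],
    [0,0,0],
    [0,0,0],
    [0,0,0],
    [0,0,0]
  ],
  "slide": [
    [0,0,-0.005],
    [0,0,-0.015],
    [0,0,-0.025],
    [0,0,-0.025],
    [0,0,-0.015],
    [0.01,-0.0012,0],
    [0.02,-0.003,0],
    [0.03,-0.0045,0],
    [0.035,-0.0053,0],
    [0.035,-0.0053,0]
  ],
  "gripper": [-1,-1,-1,-1,-1,-1,-1,-1,-1,-1]
}}

```text
time_s: 24.45
position: [0.5174, 0.2164, 0.097]
tool_rot: [[0.174, 0.985, -0.002], [0.985, -0.174, -0.0], [-0.001, -0.002, -1.0]]
ft_force: [0.8, -0.2, -2.8]
grip_width: 0.0433
```

Call:
{"name": "jog_arm", "arguments": {
  "dr": [
    [0,0,0],
    [0,0,0],
    [0,0,0],
    [0,0,0],
    [0,0,0],
    [0,0,0],
    [0,0,0],
    [0,0,0],
    [0,0,0],
    [0,0,0]
  ],
  "slide": [
    [0.035,-0.0053,0],
    [0.035,-0.0053,0],
    [0.03,-0.0045,0],
    [0.02,-0.003,0],
    [0.015,-0.002,0],
    [0,0,0],
    [0,0,0],
    [0,0,0.01],
    [0,0,0.015],
    [0,0,0.015]
  ],
  "gripper": [-1,-1,-1,-1,-1,-1,-1,-1,-1,-1]
}}

```text
time_s: 25.45
position: [0.5219, 0.35, 0.0573]
tool_rot: [[0.175, 0.985, -0.0], [0.985, -0.175, -0.0], [-0.0, -0.0, -1.0]]
ft_force: [-0.2, -0.1, -0.9]
grip_width: 0.0434
```

```bash
python3 d.py .522 .3545 .0166; python3 - <<'E'
from m import *
s=shot('scene','s7.png'); cv2.imwrite('pics/s7c.png',cv2.resize(s['pixels'][200:370,120:290],None,fx=3.5,fy=3.5,interpolation=cv2.INTER_CUBIC))
E
```

```text
t 25.45 pos [0.5219 0.35   0.0573] yaw 79.91 zax [-3.e-04 -2.e-04 -1.e+00] d tool [ 0.0044 -0.0007  0.0407] F [-0.16 -0.13 -0.94] w 0.0434
```

View pics/s7c.png

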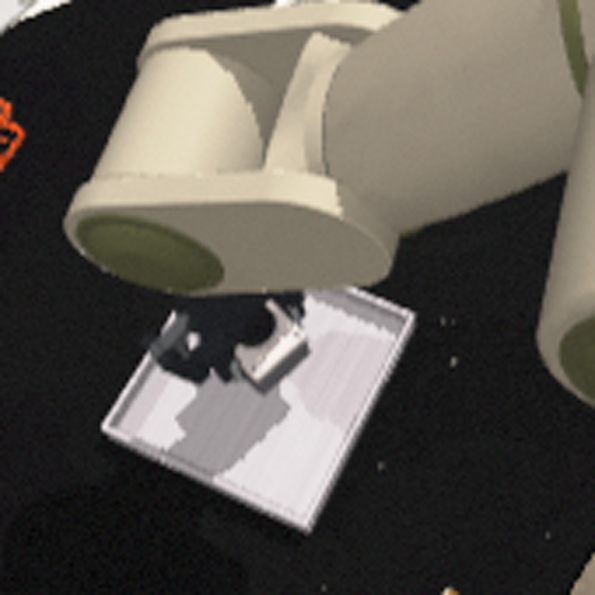

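Call:
{"name": "jog_arm", "arguments": {
  "dr": [
    [0,0,0],
    [0,0,0],
    [0,0,0],
    [0,0,0],
    [0,0,0],
    [0,0,0],
    [0,0,0],
    [0,0,0],
    [0,0,0],
    [0,0,0]
  ],
  "slide": [
    [0.004,0,0.012],
    [0,0,0.01],
    [0,0,0.007],
    [0,0,0.004],
    [0,0,0.002],
    [0,0,0.002],
    [0,0,0.001],
    [0,0,0.001],
    [0,0,0.0005],
    [0,0,0]
  ],
  "gripper": [-1,-1,-1,-1,-1,-1,-1,-1,-1,-1]
}}

```text
time_s: 26.5
position: [0.5226, 0.3551, 0.0189]
tool_rot: [[0.174, 0.985, 0.0], [0.985, -0.174, 0.0], [0.0, 0.0, -1.0]]
ft_force: [0.2, -0.1, -1.4]
grip_width: 0.0434
```

Call:
{"name": "jog_arm", "arguments": {
  "dr": [
    [0,0,0],
    [0,0,0],
    [0,0,0],
    [0,0,0],
    [0,0,0],
    [0,0,0],
    [0,0,0],
    [0,0,0],
    [0,0,0],
    [0,0,0]
  ],
  "slide": [
    [0,0,0.0003],
    [0,0,0.0003],
    [0,0,0.0002],
    [0,0,0.0002],
    [0,0,0.0002],
    [0,0,0],
    [0,0,0],
    [0,0,0],
    [0,0,0],
    [0,0,0]
  ],
  "gripper": [-1,-1,-1,-1,-1,-1,-1,-1,-1,-1]
}}

```text
time_s: 27.5
position: [0.5226, 0.3551, 0.0177]
tool_rot: [[0.174, 0.985, 0.0], [0.985, -0.174, 0.0], [0.0, 0.0, -1.0]]
ft_force: [-0.3, -0.3, -2.0]
grip_width: 0.0434
```

Call:
{"name": "jog_arm", "arguments": {
  "dr": [
    [0,0,0],
    [0,0,0],
    [0,0,0],
    [0,0,0],
    [0,0,0],
    [0,0,0],
    [0,0,0],
    [0,0,0],
    [0,0,0],
    [0,0,0]
  ],
  "slide": [
    [0,0,0.0003],
    [0,0,0.0003],
    [0,0,0.0002],
    [0,0,0.0002],
    [0,0,0.0002],
    [0,0,0],
    [0,0,0],
    [0,0,0],
    [0,0,0],
    [0,0,0]
  ],
  "gripper": [-1,-1,-1,-1,-1,-1,-1,-1,-1,-1]
}}

```text
time_s: 28.5
position: [0.5226, 0.355, 0.0166]
tool_rot: [[0.174, 0.985, 0.0], [0.985, -0.174, 0.0], [0.0, 0.0, -1.0]]
ft_force: [-2.5, -0.9, 3.5]
grip_width: 0.0435
```

Touchdown felt (Fz −2.0 → +3.5 N). Opening slowly.

Call:
{"name": "jog_arm", "arguments": {
  "dr": [
    [0,0,0],
    [0,0,0],
    [0,0,0],
    [0,0,0],
    [0,0,0],
    [0,0,0],
    [0,0,0],
    [0,0,0],
    [0,0,0],
    [0,0,0]
  ],
  "slide": [
    [0,0,0],
    [0,0,0],
    [0,0,0],
    [0,0,0],
    [0,0,0],
    [0,0,0],
    [0,0,0],
    [0,0,0],
    [0,0,0],
    [0,0,0]
  ],
  "gripper": [0,0.02,0.05,0.1,0.15,0.2,0.3,0.4,0.5,0.5]
}}

```text
time_s: 29.5
position: [0.5226, 0.355, 0.0164]
tool_rot: [[0.174, 0.985, -0.0], [0.985, -0.174, -0.0], [-0.0, -0.0, -1.0]]
ft_force: [0.1, 0.8, 0.9]
grip_width: 0.0644
```

Call:
{"name": "jog_arm", "arguments": {
  "dr": [
    [0,0,0],
    [0,0,0],
    [0,0,0],
    [0,0,0],
    [0,0,0],
    [0,0,0],
    [0,0,0],
    [0,0,0],
    [0,0,0],
    [0,0,0]
  ],
  "slide": [
    [0,0,-0.005],
    [0,0,-0.01],
    [0,0,-0.02],
    [0,0,-0.03],
    [0,0,-0.04],
    [0,0,-0.04],
    [0,-0.02,-0.03],
    [0,-0.04,0],
    [0,-0.03,0],
    [0,0,0]
  ],
  "gripper": [0.5,0.5,0.5,0.5,0.5,0.5,0.5,0.5,0.5,0.5]
}}

```text
time_s: 30.5
position: [0.4308, 0.3713, 0.1931]
tool_rot: [[0.171, 0.985, 0.0], [0.985, -0.171, 0.001], [0.001, 0.0, -1.0]]
ft_force: [1.2, 0.7, -0.5]
grip_width: 0.0638
```

```bash
python3 d.py .522 .3545 .0166; python3 - <<'E'
from m import *
s=shot('scene','s8.png'); t=shot('top','t8.png')
cv2.imwrite('pics/s8c.png',cv2.resize(s['pixels'][120:370,120:370],None,fx=2.4,fy=2.4,interpolation=cv2.INTER_CUBIC))
cv2.imwrite('pics/t8c.png',cv2.resize(t['pixels'][130:260,110:390],None,fx=2.8,fy=2.8,interpolation=cv2.INTER_CUBIC))
measure(t,'top',[(285,229),(340,212)],zk=.048)
measure(s,'scene',[(315,195),(329,151)],zk=.048)
E
```

```text
t 30.5 pos [0.4308 0.3713 0.1931] yaw 80.14 zax [ 2.e-04  7.e-04 -1.e+00] d tool [-0.0011  0.0927  0.1765] F [ 1.19  0.74 -0.5 ] w 0.0638
top (285, 229) lid mm [ 451.4 -114.2   61.6   49.4] ang 5.4 key [ 451.3 -113.2] diam px 6.9 pix [284.  228.4]
top (340, 212) lid mm [ 503.3 -302.6   61.1   49.4] ang -10.7 key [ 503.  -300.8] diam px 7.0 pix [339.1 211.7]
scene (315, 195) lid mm [ 449.  -106.6  111.2   85.4] ang -59.0 key [ 482.3 -130.5] diam px 0.7 pix [309.6 181.3]
scene (329, 151) lid mm [ 506.8 -302.1   61.2   51.3] ang -10.6 key [ 505.3 -299.5] diam px 7.8 pix [329.6 145.8]
```

View pics/s8c.png

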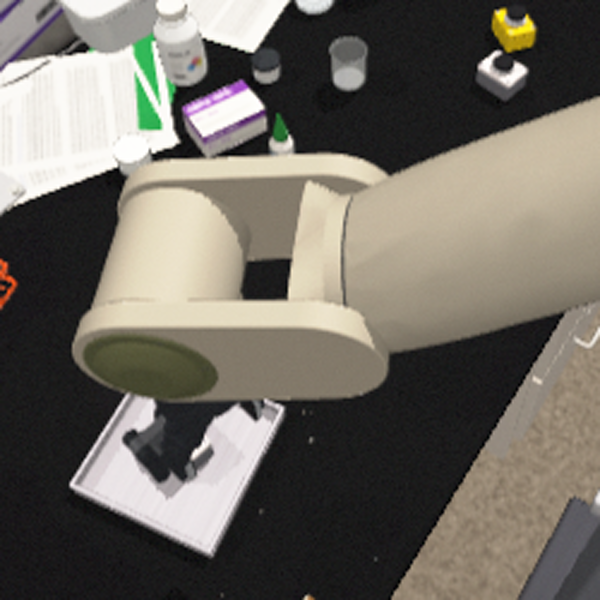

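View pics/t8c.png

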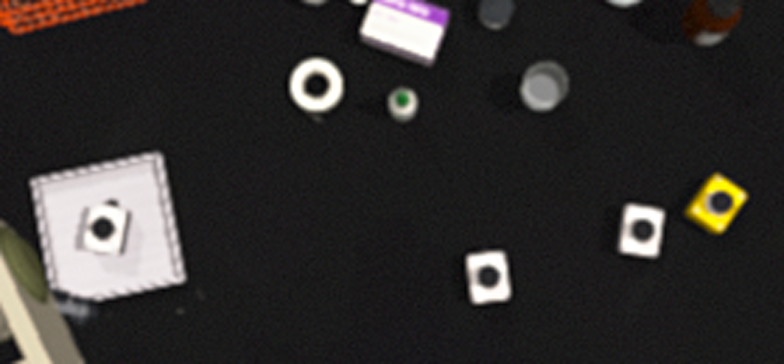

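Call:
{"name": "jog_arm", "arguments": {
  "dr": [
    [0,0,0],
    [0,0,0],
    [0,0,0],
    [0,0,0],
    [0,0,0],
    [0,0,0],
    [0,0,0],
    [0,0,0],
    [0,0,0],
    [0,0,0]
  ],
  "slide": [
    [-0.03,0,0],
    [-0.04,0,0],
    [-0.04,0,0],
    [-0.04,0,0],
    [-0.04,0,0],
    [-0.04,0,0],
    [-0.03,0,0],
    [-0.01,0,0],
    [0,0,0],
    [0,0,0]
  ],
  "gripper": [0.5,0.5,0.5,0.5,0.5,0.5,0.5,0.5,0.5,0.5]
}}

```text
time_s: 31.6
position: [0.3877, 0.1052, 0.1916]
tool_rot: [[0.174, 0.985, 0.001], [0.985, -0.174, 0.0], [0.0, 0.0, -1.0]]
ft_force: [0.1, 0.3, 0.4]
grip_width: 0.0642
```

```bash
python3 - <<'E'
from m import *
s=shot('scene','s9.png'); t=shot('top','t9.png')
cv2.imwrite('pics/s9c.png',cv2.resize(s['pixels'][255:360,140:250],None,fx=5,fy=5,interpolation=cv2.INTER_CUBIC))
print(proj(t,[.522,.355,.037]))
for n,u,v,z in(('key',*0*[0],146.4,211.5,.049),): print(n,ray(t,u,v,z).round(3))
E
```

```text
[146.50037556 210.95144451]
key [0.519 0.352 0.049]
```

View pics/s9c.png

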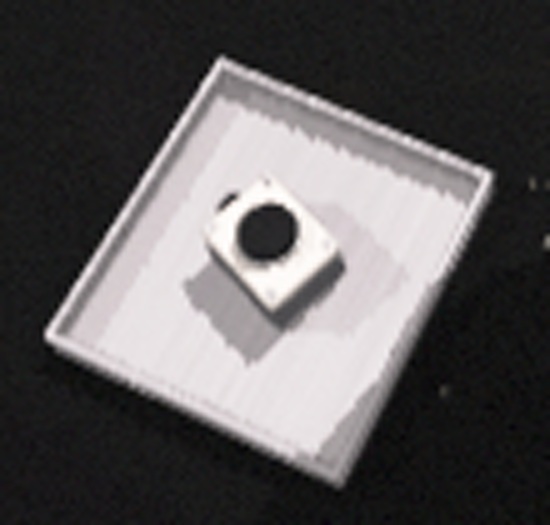

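The switch stands flat and centred in the tray with its key down (crop px (267,232)). Handing in.

```bash
python3 -c "
from rig import env
print(env.close_job())"
```

```text
the job is handed in; nothing more can be done
None
```

All three switches are latched, and the stiff one, the left one, stands in the steel tray. I handed the job in at about 32 s of the 72 s allowed; it reports no verdict.

- **Presses:** the left switch, near (0.515, 0.083), read about 10 N. The middle and right ones read about 4.5 N and 3.6 N. These are end-of-call readings, so short peaks between them were not seen; the highest was about 10 N, against the 25 N limit. Each force dropped to zero at the click, and the pictures showed each key lower than before.
- **Carry:** I gripped the left switch across its width and lowered it until I felt it touch the tray floor (force from −2 to +3.5 N). I then opened the fingers slowly and backed away.
- **Last checks:** the switch stands upright with its key down, a few mm from the tray centre. In the top view the middle and right switches are within 1 mm of where they started. The beaker, dropper bottle, tape roll and yellow look-alike look unmoved by eye.
- **Disagreements:** the two cameras differed by 2–4 mm in x and up to about 3.5 mm in y, so I used in-between values. One late scene measurement of the middle switch was useless because the arm hid it; I used the top view for that one.

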